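Close the glaze tubs by tapping their lids home

TASK

Three white glaze tubs on the bench have their lids standing proud: with the fingertips, tap each lid down lightly until it sits fully home on the rubber gasket of its rim, the widest tub first, then the middle-sized one, then the narrowest, and touch no tub before its turn. Go gently (never more than 25 N) and leave every tub standing where it is: do not pick up, tip or shove them. Leave the cup, the jar, the brush and the banding wheel with its plate untouched.

Things in the scene. Friction and masses are not known exactly. Their poses are not given: they have to be found in the camera images.
- wide_pot: The widest of the three lidded tubs: a loose round white plastic glaze tub, 85 mm high to its rim, with a flat round mid-grey plastic lid 116 mm across above it. Origin at the centre of the underside (on the bench, z up).
- wide_lid_top (a point): Centre of the flat top face of the wide tub's lid. The lid is a rigid disc 116 mm across, 7 mm thick; its top is 95 mm above the bench when home and starts 7 to 10 mm higher.
- wide_lid (a joint): How far the wide tub's lid has been pushed down, m: 0 fully up, 0.010 home on the gasket; starts at 0 to 0.003. It slides straight down against a steady friction of about 4 N, stays wherever it is left, then meets a soft rubber gasket (3 mm thick, black, on the rim) that gives about 1 mm for every 7 N more and, let go, brings the lid back to home.
- middle_pot: The middle-sized of the three lidded tubs: a loose round white plastic glaze tub, 75 mm high to its rim, with a flat round mid-grey plastic lid 88 mm across above it. Origin at the centre of the underside (on the bench, z up).
- middle_lid_top (a point): Centre of the flat top face of the middle tub's lid. The lid is a rigid disc 88 mm across, 7 mm thick; its top is 85 mm above the bench when home and starts 7 to 10 mm higher.
- middle_lid (a joint): How far the middle tub's lid has been pushed down, m: 0 fully up, 0.010 home on the gasket; starts at 0 to 0.003. It slides straight down against a steady friction of about 4 N, stays wherever it is left, then meets a soft rubber gasket (3 mm thick, black, on the rim) that gives about 1 mm for every 7 N more and, let go, brings the lid back to home.
- narrow_pot: The narrowest of the three lidded tubs: a loose round white plastic glaze tub, 65 mm high to its rim, with a flat round mid-grey plastic lid 62 mm across above it. Origin at the centre of the underside (on the bench, z up).
- narrow_lid_top (a point): Centre of the flat top face of the narrow tub's lid. The lid is a rigid disc 62 mm across, 7 mm thick; its top is 75 mm above the bench when home and starts 7 to 10 mm higher.
- narrow_lid (a joint): How far the narrow tub's lid has been pushed down, m: 0 fully up, 0.010 home on the gasket; starts at 0 to 0.003. It slides straight down against a steady friction of about 4 N, stays wherever it is left, then meets a soft rubber gasket (3 mm thick, black, on the rim) that gives about 1 mm for every 7 N more and, let go, brings the lid back to home.
- cup: Bystander: loose empty clear plastic cup, 74 mm across, 85 mm high, origin at the centre of its underside.
- jar: Bystander: loose closed white jar with a steel cap, 56 mm across, 75 mm high, origin at the centre of its underside.
- brush: Bystander: loose paint brush lying on the bench, about 200 mm long, 12 mm thick; origin on the bench under it, about mid-length; its x axis runs along it to the bristles.
- banding_wheel: Bystander: fixed turntable, 260 mm across, with a painted plate on it, 90 mm high in all, off to the robot's right; origin at the centre of its foot.

How it is judged:
On the way, in this order (a step that is already met when the one before it is completed fails the run):
1. the wide tub's lid is home (value of joint wide_lid above 0.0085 m and value of joint each of middle_lid, narrow_lid below 0.005 m), for 0.1 s.
2. the middle tub's lid is home (value of joint middle_lid above 0.0085 m and value of joint narrow_lid below 0.005 m), for 0.1 s.
3. the narrow tub's lid is home (value of joint narrow_lid above 0.0085 m), for 0.1 s.
At the end, for the whole second after the job is handed in: All three lids are home (within 1.5 mm of the gasket), each tub stands upright (within 0.08 rad) and at rest, within 30 mm of where it started; cup, jar and brush are within 20 mm of where they started (value of joint each of wide_lid, middle_lid, narrow_lid above 0.0085 m and distance of each of wide_pot, middle_pot, narrow_pot from where it was at the start of the episode below 0.03 m and angle between each of wide_pot, middle_pot, narrow_pot's own z axis and vertical below 0.08 rad and linear speed of each of wide_pot, middle_pot, narrow_pot below 0.02 m/s and distance of each of cup, jar, brush from where it was at the start of the episode below 0.02 m); the robot touches nothing.
It fails at once if the middle-sized or narrowest tub is touched (over 0.5 N) before the widest one's lid is home (value of joint wide_lid below 0.0085 m and (contact force between any of the fingers, the arm and middle_pot above 0.5 N or contact force between any of the fingers, the arm and narrow_pot above 0.5 N)).
It fails at once if the narrowest tub is touched (over 0.5 N) before the middle-sized one's lid is home (value of joint middle_lid below 0.0085 m and contact force between any of the fingers, the arm and narrow_pot above 0.5 N).
It fails at once if a tub is pressed with more than 25 N (contact force between any of the fingers, the arm and wide_pot above 25 N or contact force between any of the fingers, the arm and middle_pot above 25 N or contact force between any of the fingers, the arm and narrow_pot above 25 N).
It fails at once if a tub is lifted (over 8 mm), shoved (over 30 mm) or tipped (over 0.2 rad) (height (world z) of any of wide_pot, middle_pot, narrow_pot above 0.008 m or distance of any of wide_pot, middle_pot, narrow_pot from where it was at the start of the episode above 0.03 m or angle between any of wide_pot, middle_pot, narrow_pot's own z axis and vertical above 0.2 rad).
It fails at once if a bystander is touched (over 0.5 N) or moved over 20 mm (contact force between any of the fingers, the arm and cup above 0.5 N or contact force between any of the fingers, the arm and jar above 0.5 N or contact force between any of the fingers, the arm and brush above 0.5 N or contact force between any of the fingers, the arm and banding_wheel above 0.5 N or distance of any of cup, jar, brush from where it was at the start of the episode above 0.02 m).
It also fails if it takes over 48 s, if anything falls off the work surface, if the arm or the gripper's body presses on something with over 40 N, if the wrist force passes 120 N, or if a joint passes its speed limit or range.

ROBOT

A 7-joint arm with a two-finger parallel gripper is mounted at the origin on the work surface. World frame = base frame: x ahead of the robot, y to its left, z up, the work surface at z = 0. Lengths are in m, angles in rad, forces in N, time in s.
With the tool pointing down it reaches from about 0.375 to 0.925 m from the base axis. Payload 3.1 kg.
Tool frame: the origin (TCP) lies between the finger pads; the fingertips stand 19 mm ahead of it and the grasp point (between the pads) is the TCP; z points along the fingers, y is the line along which they close (so a half turn about z gives the same grasp; the last joint's range is limited). The gripper opens to 85 mm and grips with 20 to 120 N. Pads are 22 mm wide; open, the fingers measure 114 mm over their backs; the gripper's body (76 mm by 85 mm) begins 54 mm behind the grasp point. The pads swing forward as they close: fully open they stand 13 mm farther back than shut.
Start: joints at [1.147, 0.383, 0.044, 1.598, -0.018, 1.161, -0.05], TCP at [0.208, -0.616, 0.25] pointing down, gripper open.
Joint ranges: [-2.61, 2.61], [-0.41, 2.15], [-1.48, 1.57], [0, 2.5], [-1.57, 4.71], [0.05, 1.97], [-2.85, 2.85]. Speed limits (rad/s): [2.79, 2.79, 3.14, 3.14, 3.14, 3.14, 3.14].

INTERFACE

Orientations are given as a unit quaternion [x, y, z, w].
In Python, from bench import move_ptp, movel, move_j, move_gripper, pause, inverse_kinematics, read_camera, camera_params, MotionError, sign_off, look_for, tip_of, read_time_s, read_qpos, read_joint_vel, read_effort, read_eef_pos, read_tcp_rot, read_ft_force, read_ft_torque, read_finger_gap, read_grasp_force gives the robot as it stands. Calls block until the motion is done:
- move_ptp(position, orientation): joint-space move of the TCP to a pose.
- movel(position, orientation=None, speed=0.15): straight line of the TCP; orientation=None keeps the orientation; speed is the mean speed in m/s.
- move_j(angles): joint-space move.
- move_gripper(opening, effort=None): finger opening in m; effort is the grip in N (None keeps the last); returns when the fingers have stopped.
- pause(seconds).
- inverse_kinematics(position, orientation): joint angles nearest the present ones, or None.
- read_camera(name): name is "scene" or "top" or "wrist"; returns the picture (480x640x3 uint8, red, green, blue); there is no depth.
- camera_params(name): a dict with "K" (3x3 intrinsics, pixels), "camera_from_world" (4x4, takes a point from world to camera coordinates). Camera axes: x right, y down, z forward; pixel columns grow to the right and rows downward; lengths in m; the calibration is good to about 2 mm. The wrist camera is an equidistant fisheye: a pixel r from the principal point sees the ray r / f radians off the axis. A picture is of the moment at which its call begins: read the wrist's pose just before it. camera_params takes no time and is no camera call; for the wrist camera it gives the pose at the moment of the call.
A pose or a line that the arm cannot do raises MotionError and nothing moves.
- sign_off(): hands the job in; it is judged then, once.
Trained networks look in the newest picture that a camera, given by its name, has taken for a name from the list of things; names that differ only in an ending like _2 or _b are one class to them, and where a whole thing is asked for, a point or a joint stands for the part that bears it (a point fixed in the world has none). Each returns a list of dicts, best first, with "confidence" (0 to 1); they miss things now and then, are a little off and sometimes report something else, mostly with a low value. They report only what shows in the picture. A call takes as long as a camera call.
- look_for(camera, name): "at" ([column, row] in pixels, amid what is visible of it).
- tip_of(camera, name): "at" ([column, row] in pixels: a listed point, or the origin of a listed thing).
Readings, each from a call of its own:
- read_time_s(): time.
- read_qpos(): joint angles.
- read_joint_vel(): joint speeds.
- read_effort(): joint torques, N m.
- read_eef_pos(): TCP position.
- read_tcp_rot(): TCP orientation.
- read_ft_force(): force on the tool from outside, world axes, zero at the start.
- read_ft_torque(): the same for the moment, N m.
- read_finger_gap(): finger opening in m.
- read_grasp_force(): force on a finger pad.
Only numpy, scipy, OpenCV 4.12 (cv2) and the standard library are available. Lean on these libraries where they do the work, as an engineer would, in place of code of your own. Each camera call takes 0.05 s, during which the arm holds its last target. There are 200 camera calls.

## Working session

There is one attempt and no reset: what is moved stays moved. The work goes in short steps, each a Python script; the robot and the scene stay as the last script left them, time stands still between calls to the robot, and variables do not carry over. Pictures are saved under pics/ and viewed, at most 10 in all, crops included, and the job is handed in when it is done.

```bash
mkdir -p pics; python3 - <<'E'
from bench import *
import cv2,numpy as np
ims=[]
for c in ("scene","top"):
    im=read_camera(c); cv2.imwrite(f"pics/{c}0.png",im[:,:,::-1])
    p=camera_params(c); print(c,np.round(p["K"],1).tolist(),np.round(p["camera_from_world"],3).tolist())
    for n in ("wide_lid_top","middle_lid_top","narrow_lid_top"):
        print(n,[(np.round(d["at"],1).tolist(),round(d["confidence"],2)) for d in tip_of(c,n)[:3]])
    for n in ("cup","jar","brush","banding_wheel"):
        print(n,[(np.round(d["at"],1).tolist(),round(d["confidence"],2)) for d in look_for(c,n)[:2]])
print(read_time_s(),read_ft_force(),read_tcp_rot())
E
```

```text
scene [[484.2, 0.0, 320.3], [0.0, 484.2, 235.6], [0.0, 0.0, 1.0]] [[-0.868, 0.497, -0.004, 0.559], [0.353, 0.612, -0.708, -0.133], [-0.349, -0.616, -0.706, 1.44], [0.0, 0.0, 0.0, 1.0]]
wide_lid_top [([359.9, 216.4], 0.87)]
middle_lid_top [([419.1, 277.2], 0.67), ([320.2, 196.1], 0.5)]
narrow_lid_top [([320.5, 194.1], 0.86)]
cup [([322.4, 192.4], 0.73), ([301.6, 309.0], 0.63)]
jar [([270.2, 256.0], 0.56)]
brush [([470.0, 370.3], 0.79)]
banding_wheel [([270.3, 147.2], 0.63)]
top [[435.0, 0.0, 311.7], [0.0, 435.0, 236.9], [0.0, 0.0, 1.0]] [[0.054, -0.999, 0.003, -0.077], [-0.972, -0.053, -0.227, 0.622], [0.227, 0.009, -0.974, 1.054], [0.0, 0.0, 0.0, 1.0]]
wide_lid_top [([299.2, 275.3], 0.78), ([327.7, 202.6], 0.64)]
middle_lid_top [([216.9, 279.6], 0.73)]
narrow_lid_top [([363.8, 269.6], 0.81)]
cup [([258.3, 183.6], 0.76)]
jar []
brush [([213.1, 277.4], 0.74), ([147.8, 285.6], 0.54)]
banding_wheel [([480.1, 276.2], 0.84)]
0.8 [ 0.10933182 -0.16779665  0.64279201] [9.86757169e-01 1.62204460e-01 2.48335869e-05 4.28173342e-05]
```

View pics/top0.png

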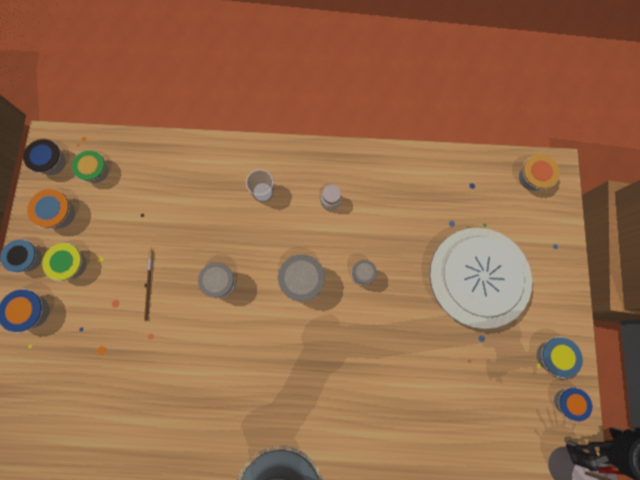

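View pics/scene0.png

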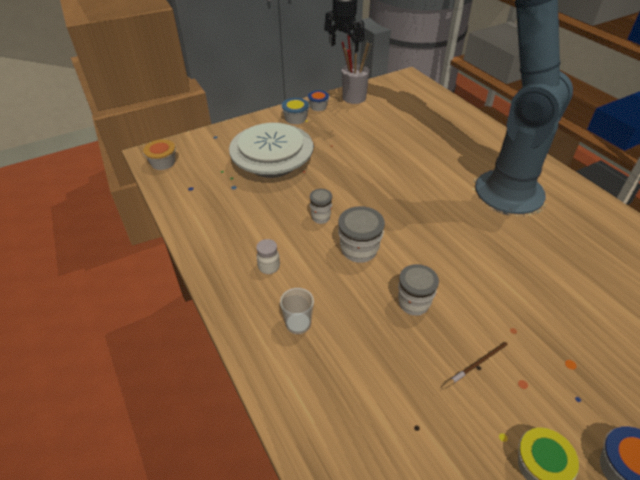

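The top view shows the wide lid near (301,277), middle (217,280) and narrow (364,272). The cup (260,186) and jar (331,197) are farther out, the brush is at (150,285), and the wheel is at (481,277). In the scene view the lids are at (361,222), (418,279) and (321,197). The networks' best hits agree with these. Next I triangulate.

```bash
python3 - <<'E'
from bench import *
import numpy as np,cv2
px={"wide":((361,221),(301,276),.1035),"middle":((418.5,278),(217,279.5),.0935),"narrow":((320.7,194.5),(364,270.5),.0835)}
P={c:(lambda p:(p["K"]@p["camera_from_world"][:3]))({k:np.array(v) for k,v in camera_params(c).items() if k in("K","camera_from_world")}) for c in("scene","top")}
def onz(M,uv,z):
    A=np.c_[M[:,0],M[:,1],-np.array([*uv,1.])]; return np.linalg.solve(A,-(M[:,2]*z+M[:,3]))[:2]
for n,(s,t,z) in px.items():
    X=cv2.triangulatePoints(P["scene"],P["top"],np.array(s,float),np.array(t,float))[:,0];X=X[:3]/X[3]
    print(n,"tri",X.round(4),"scene@z",onz(P["scene"],s,z).round(4),"top@z",onz(P["top"],t,z).round(4))
# lid outlines in the top and scene pictures: enlarged crops with a projected rim
R={"wide":.058,"middle":.044,"narrow":.031}; out=[]
for c,i in(("top",1),("scene",0)):
    im=cv2.imread(f"pics/{c}0.png"); row=[]
    for n,v in px.items():
        xy=(onz(P["scene"],v[0],v[2])+onz(P["top"],v[1],v[2]))/2; a=np.linspace(0,6.28,60)
        W=np.c_[xy[0]+R[n]*np.cos(a),xy[1]+R[n]*np.sin(a),np.full(60,v[2]),np.ones(60)]@P[c].T
        uv=W[:,:2]/W[:,2:]; o=uv.mean(0).astype(int)-32
        cr=cv2.resize(im[o[1]:o[1]+64,o[0]:o[0]+64],(260,260),interpolation=cv2.INTER_CUBIC)
        cv2.polylines(cr,[((uv-o+.5)*260/64).astype(np.int32)],True,(0,255,0),1); row.append(cr)
    out.append(np.hstack(row))
cv2.imwrite("pics/chk.png",np.vstack(out))
for n,uv in(("cup",(262,192)),("jar",(331,203)),("wheel",(481,277)),("brush",(149,285))): print(n,onz(P["top"],uv,.03).round(3))
E
```

```text
wide tri [ 0.5167 -0.0216  0.1025] scene@z [ 0.5166 -0.02  ] top@z [ 0.5175 -0.0225]
middle tri [0.4984 0.1873 0.0881] scene@z [0.501  0.1914] top@z [0.4989 0.1851]
narrow tri [ 0.5418 -0.1785  0.0843] scene@z [ 0.5408 -0.1787] top@z [ 0.5428 -0.1793]
cup [0.754 0.101]
jar [ 0.733 -0.09 ]
wheel [ 0.551 -0.494]
brush [0.483 0.375]
```

View pics/chk.png

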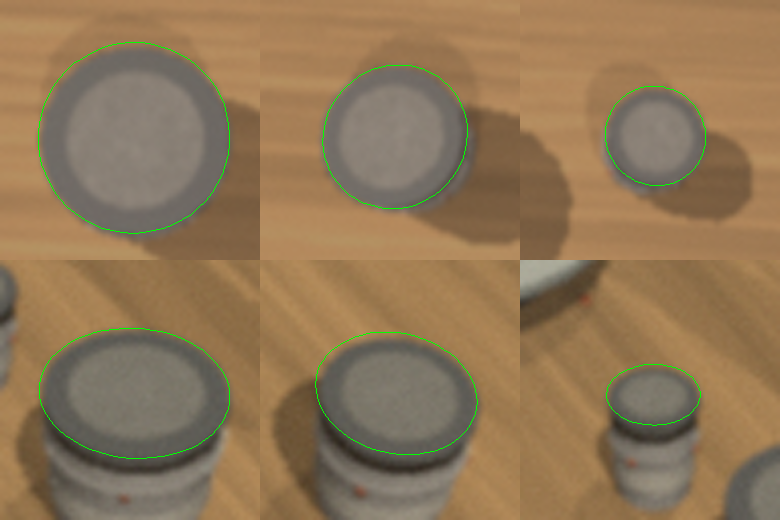

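The projected rims fit the lids. The middle one is about 2–3 mm off in y, so I use (0.499, 0.189). Now I press by force-guided steps.

```bash
cat >tap.py <<'E'
from bench import *
import numpy as np
Q=[1,0,0,0]
def f(): return float(np.mean([read_ft_force()[2] for _ in range(3)]))
def tap(x,y,home,stop=9.5):
    """home: lid-top height when home; tips are 19 mm ahead of the TCP."""
    movel([x,y,home+.019+.016],Q,speed=.08); pause(.2); f0=f(); z=home+.019+.016
    print("free",round(f0,2),read_time_s()); log=[]
    while z>home+.019-.006:
        z-=.001; movel([x,y,z],Q,speed=.02); pause(.05); F=f()-f0
        log.append((round(read_eef_pos()[2]-.019-home,4),round(F,1)))
        if F>stop: break
    print(log); movel([x,y,home+.12],Q,speed=.15); print("t",read_time_s())
E
python3 - <<'E'
from tap import *
move_gripper(0.0)
print(read_finger_gap(),read_time_s())
move_ptp([.517,-.0215,.25],Q); print(read_eef_pos(),read_time_s())
tap(.517,-.0215,.095)
E
```

```text
0.00016023868383320273 1.5667
[ 0.51710666 -0.02281691  0.24996339] 3.95
free 0.06 5.8
[(np.float64(0.015), 0.0), (np.float64(0.0139), -0.7), (np.float64(0.013), -0.0), (np.float64(0.012), 0.4), (np.float64(0.011), -0.4), (np.float64(0.01), 0.4), (np.float64(0.009), 0.4), (np.float64(0.008), 0.8), (np.float64(0.0072), 1.9), (np.float64(0.0062), 2.5), (np.float64(0.005), 4.1), (np.float64(0.0039), 2.5), (np.float64(0.0029), 2.3), (np.float64(0.002), 3.4), (np.float64(0.001), 2.8), (np.float64(0.0001), 4.0), (np.float64(-0.0005), 6.5), (np.float64(-0.0008), 10.6)]
t 12.0333
```

The wide lid went down through about 4 N of friction and then met the stiff gasket at the home height, with a peak of 10.6 N. The other two come next, in order.

```bash
python3 - <<'E'
from tap import *
move_ptp([.499,.189,.215],Q); tap(.499,.189,.085)
E
```

```text
free -0.18 14.425
[(np.float64(0.015), -0.7), (np.float64(0.0139), 0.2), (np.float64(0.0129), -0.4), (np.float64(0.012), 0.2), (np.float64(0.011), -0.3), (np.float64(0.0099), 0.4), (np.float64(0.0089), 0.4), (np.float64(0.008), 0.5), (np.float64(0.0072), 1.8), (np.float64(0.0063), 4.4), (np.float64(0.0051), 3.9), (np.float64(0.004), 3.1), (np.float64(0.0029), 3.1), (np.float64(0.002), 3.1), (np.float64(0.001), 3.1), (np.float64(0.0), 3.7), (np.float64(-0.0004), 7.1), (np.float64(-0.0008), 11.1)]
t 20.6583
```

```bash
python3 - <<'E'
from tap import *
import cv2
move_ptp([.542,-.179,.25],Q); tap(.542,-.179,.075)
movel([.40,-.179,.28],Q); a=read_camera("scene"); cv2.imwrite("pics/end.png",cv2.resize(a[130:400,200:520],(800,600))[:,:,::-1])
E
```

```text
free -0.07 24.15
[(np.float64(0.0149), 0.7), (np.float64(0.0139), -0.4), (np.float64(0.013), -0.1), (np.float64(0.0119), 0.3), (np.float64(0.0109), 1.9), (np.float64(0.0099), 0.1), (np.float64(0.0089), -0.6), (np.float64(0.0079), -0.2), (np.float64(0.0071), 0.3), (np.float64(0.0064), 3.6), (np.float64(0.0052), 5.1), (np.float64(0.004), 3.6), (np.float64(0.0029), 2.7), (np.float64(0.002), 3.1), (np.float64(0.001), 3.7), (np.float64(0.0001), 3.9), (np.float64(-0.0004), 7.4), (np.float64(-0.0007), 9.6)]
t 30.3833
```

View pics/end.png

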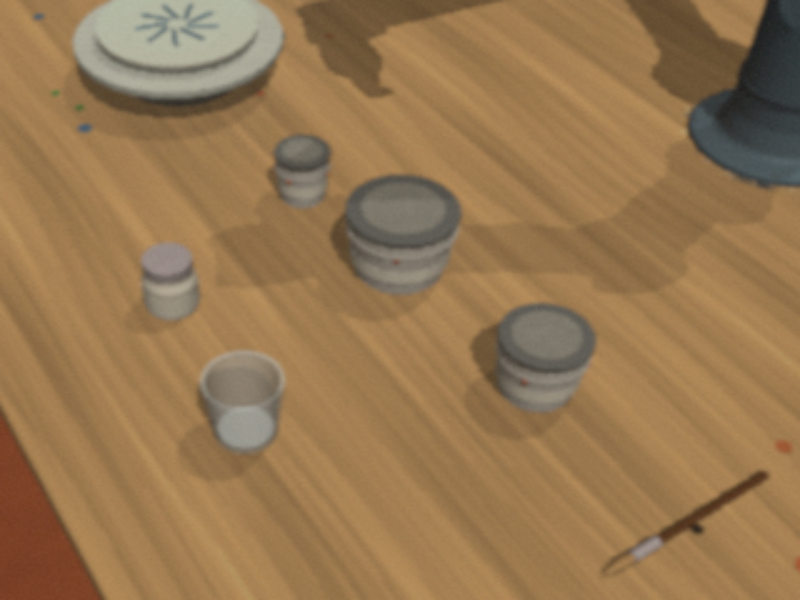

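All three lids sit flush: wide at crop (403,210), middle at (546,337) and narrow at (302,153). The tubs are upright in place, the cup, jar, brush and wheel have not moved, and the arm is clear.

```bash
python3 -c "
from bench import *
print(read_time_s(),sign_off())"
```

```text
the job is handed in; nothing more can be done
31.6833 None
```

I tapped all three lids home in order (wide, middle, narrow), with a peak force of about 11 N, and handed the job in at 31.7 s; the final picture shows the tubs upright in place and nothing else moved.

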